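# Shift the sleeve cutter into its third feed setting

## Task

The white sleeve-cutting machine is set with a gearstick in an H-shaped gate. Push the orange-padded knob with the fingertips, without pinching it between the fingers, to guide the stick out of its left-hand lane, across the middle passage to the right, then forward (away from the robot) until it is fully home in the third slot, the far right one marked with three red dots. Leave the stick there, let go, and leave the loose things on the machine and the table where they are.

Things in the scene. Friction and masses are not known exactly. Their poses are not given: they have to be found in the camera images.
- machine: White box machine, fixed; deck 104 mm above the table. Origin on the table right under the gate's middle; +x is forward (away from the robot), +y left; turned up to 0.28 rad. Deck spans x -130..130, y -170..240 mm. On it: roller head 60 mm high (x -50..50, y 149..234); loose pot right of the gate, plug far right, sleeve near left.
- gate (a point): Middle of the H on top of the steel gate plate (140 x 130 mm), 114 mm above the table, axes as the machine's. Two lanes along x, 16 mm wide, at y = +18 and -18 mm, x within 33 mm, joined at x = 0 by a cross passage 20 mm wide between two islands 20 mm wide with round ends. Slots by dots: 1 far left, 2 near left, 3 far right (red dots), 4 near right.
- slot3 (a point): Third slot, on the plate's top face: 25 mm forward and 18 mm right of the gate's middle; the stick stands about here when home (the knob is about twice as far out).
- knob (a point): Centre of the knob, a black block 36 mm each way, an orange pad (28 mm wide, 30 mm high) on each of its four sides. It is 160 mm up the stick from a pivot 30 mm above the table under the gate's middle: 190 mm above the table when upright. Tilts with the stick (steel, 12 mm thick; a rubber collar 26 mm thick at 88 to 112 mm up from the pivot).
- across (a joint): Sideways lean of the stick, rad: 0 upright, positive to the right (machine -y), range -0.22 to 0.22; about -0.21 in the left lane, 0.21 in the right. Changes only near fore = 0. Knob centre from the pivot, machine axes, mm: x = 160 sin(fore), y = -160 sin(across) cos(fore), z = 160 cos(across) cos(fore).
- fore (a joint): Forward lean, rad: 0 upright, positive forward (machine +x), -0.30 home in a near slot to 0.30 home in a far slot. Crossing is free within 0.05 of 0; the round island ends guide it a little beyond. Both leans are stiff (some 3 N at the knob) and stay where left. At the start the stick is anywhere along the left lane.
- pot: Small glass pot with blue lid on the deck, 40 mm across, 45 mm high, loose; origin under its centre. Leave it.
- plug_a: White plug 34 x 22 x 18 mm on the deck, loose; origin under its centre. Leave it.
- sleeve: Black sleeve standing on the deck, 24 mm across, 50 mm high, loose; origin under its centre. Leave it.
- tape: Yellow tape roll 90 mm across, 24 mm high, on the table; leave it.
- driver: Screwdriver lying on the table; leave it.
- plug_b: White plug 34 x 22 x 18 mm on the table; leave it.
- mug: Blue mug 76 mm across, 85 mm high, on the table; leave it.

How it is judged (in metres and radians):
On the way, in this order (a step that is already met when the one before it is completed fails the run):
1. the stick is across in the right-hand end of the middle passage (value of joint across above 0.15 rad and value of joint fore between -0.14 and 0.14 rad), for 0.05 s.
2. the stick is home in the third slot (value of joint across above 0.17 rad and value of joint fore above 0.255 rad), for 0.2 s.
At the end, for the whole second after the job is handed in: The stick rests in the third (far right) slot: across above 0.17 rad and fore above 0.255 rad (full travel 0.22 and 0.30; the knob within about 7 mm of the slot's end), not moving (all of step 2 and value of joint fore below 0.33 rad and velocity of joint fore between -0.02 and 0.02 rad/s); the robot touches nothing.
It fails at once if the knob was pinched between the fingers (opposite pads pressed at once) ((contact force between the fingers and fore_c1 above 0.5 N and contact force between the fingers and fore_c3 above 0.5 N) or (contact force between the fingers and fore_c2 above 0.5 N and contact force between the fingers and fore_c4 above 0.5 N)).
It fails at once if a loose thing on the machine was moved (by more than 25 mm) (distance of any of pot, plug_a, sleeve from where it was at the start of the episode above 0.025 m).
It fails at once if a loose thing on the table was moved (by more than 25 mm) (distance of any of tape, driver, plug_b, mug from where it was at the start of the episode above 0.025 m).
It also fails if it takes over 48 s, if anything falls off the work surface, if the arm or the gripper's body presses on something with over 40 N, if the wrist force passes 120 N, or if a joint passes its speed limit or range.

## Robot

A 6-joint arm with a two-finger parallel gripper is mounted at the origin on the work surface. World frame = base frame: x ahead of the robot, y to its left, z up, the work surface at z = 0. Lengths are in mm, angles in rad, forces in N, time in s.
With the tool pointing down it reaches from about 275 to 750 mm from the base axis. Payload 10.2 kg.
Tool frame: the origin (TCP) lies midway between the tips of the shut fingers; the grasp point (between the pads) lies grasp_offset behind it (grasp_offset is the distance from the TCP to the grasp point, in mm); x points along the fingers, z is the direction in which the jaws open and shut, and the axes are right-handed (so a half turn about x gives the same grasp; the last joint's range is limited). The gripper opens to 85 mm and grips with 20 to 120 N. Pads are 22 mm wide; open, the fingers measure 114 mm over their backs; the gripper's body (76 mm by 85 mm) begins 54 mm behind the grasp point. The pads swing forward as they close: fully open they stand 13 mm farther back than shut.
Start: joints at [1.117, 0.313, 1.498, -0, 1.331, -0.223], TCP at [120.11, 511.082, 231.294] pointing down, gripper open.
Joint ranges: [-2.94, 2.94], [-0.97, 2.17], [0.19, 2.56], [-1.23, 4.37], [0.02, 3.11], [-2.88, 2.88]. Speed limits (rad/s): [2.39, 2.39, 3.01, 3.14, 3.14, 3.14].

## Interface

Orientations are given as a unit quaternion [w, x, y, z].
In Python, from rig import sense, capture, calibration, finish_job, grasp_offset gives the robot as it stands.
- The arm moves only by the shell command python3 -m jog 'ROWS' [FORCE]. ROWS is JSON, a list of rows, each an object with "linear": the shift along the tool's x, y, z scaled (see below), a list of three; "rotation": the turn, a rotation vector about the tool's x, y, z scaled (see below), a list of three; "grip": the finger opening in mm, from 0 to 85.4. A call has 1 to 20 rows; each row is the pose to reach, as a shift and turn from the pose measured when the call began, along the tool's axes at that moment; what a row does not reach only later rows make up. The controller multiplies each number of a shift by 0.3 m and each number of a turn by 0.5 rad. A row lasts 1/12 s, in which the tool goes at most 41.7 mm and 7.16 degrees, less where a joint would pass 70% of its speed; a pose out of reach is approached as far as the arm can. A call with a number of a shift or a turn outside -1 to 1 is refused whole. A call with a gripper value outside its range is refused whole. The fingers move at their own pace and stop on an object; FORCE is the grip in N (left out, the last holds). Time passes only in rows, so rows that repeat a pose let the fingers close. It gives the time, the measured TCP pose, the force and the opening at its end, in the units of the state.
- sense(): the state, without advancing time (a new reading comes with each control period).
- capture(name): name is "scene" or "top" or "wrist"; returns (picture, depth): 480x640x3 uint8, red, green, blue; 480x640 float32, mm along the optical axis (not along the pixel's ray), 0 where there is no reading.
- calibration(name): a dict with "intrinsics" (3x3 intrinsics, pixels), "world_from_camera" (4x4, takes a point from camera to world coordinates). Camera axes: x right, y up, looking along -z (the intrinsics and any distortion apply to the point x, -y, -z); pixel columns grow to the right and rows downward; lengths in mm; the calibration is good to about 2 mm. The wrist camera is an equidistant fisheye: a pixel r from the principal point sees the ray r / f radians off the axis. A picture is of the moment at which its call begins: read the wrist's pose just before it. calibration takes no time and is no camera call; for the wrist camera it gives the pose at the moment of the call.
- finish_job(): hands the job in, once; it reports no verdict.
The state is a dict: "time_s": time; "joints": joint angles; "dq": joint speeds; "tau": joint torques, N m; "eef_pos": TCP position; "ee_rot": TCP orientation; "force": force on the tool from outside, world axes, zero at the start; "wrist_torque": the same for the moment, N m; "grip_width": opening from 0.0 (shut) to 1.0 (fully open).
Only numpy, scipy, OpenCV 4.12 (cv2) and the standard library are available. Lean on these libraries where they do the work, as an engineer would, in place of code of your own. Each camera call takes 0.05 s, during which the arm holds its last target.

## Working session

There is one attempt and no reset: what is moved stays moved. The work goes in short steps, Python scripts to look and compute and a shell command to move; the robot and the scene stay as the last step left them, time stands still between calls to the robot, and variables do not carry over. Pictures are saved under pics/ and viewed, and the job is handed in when it is done.

```bash
mkdir -p pics; ls; python3 - <<'E'
from rig import sense,capture,calibration,grasp_offset
import cv2,numpy as np
print(sense(),grasp_offset)
for n in ["scene","top"]:
    p,d=capture(n); c=calibration(n)
    cv2.imwrite(f"pics/{n}0.png",p[:,:,::-1]); np.savez(f"{n}0.npz",p=p,d=d,K=c["intrinsics"],T=c["world_from_camera"])
    print(n,c)
E
```

```text
pics
{'time_s': 0.0, 'joints': array([ 1.11663552e+00,  3.13473856e-01,  1.49848632e+00,  9.35928065e-06,
        1.33100934e+00, -2.23381051e-01]), 'dq': array([-0.00094586, -0.00084464, -0.00071514,  0.00149269, -0.00085593,
       -0.00127873]), 'tau': array([ 1.23557766e-03, -4.12262893e+01, -2.59748483e+01, -1.58913313e-04,
        4.10965935e-03,  1.10784998e-05]), 'eef_pos': array([119.96209859, 510.82639017, 230.70434184]), 'ee_rot': array([ 0.5538019 , -0.43931463,  0.55468277,  0.43889991]), 'force': array([-0.59626277,  0.0669505 ,  1.10122207]), 'wrist_torque': array([0.03864643, 0.02103546, 0.04897721]), 'grip_width': 0.9992702049641192} 18.700000000000003
scene {'intrinsics': array([[548.88194588,   0.        , 313.22509181],
       [  0.        , 548.88194588, 245.39653573],
       [  0.        ,   0.        ,   1.        ]]), 'world_from_camera': array([[-2.77618170e-01, -7.85488098e-01,  5.53115358e-01,
         1.13648049e+03],
       [ 9.60649037e-01, -2.32391281e-01,  1.52143747e-01,
         6.23671526e+01],
       [ 9.03208393e-03,  5.73587605e-01,  8.19094427e-01,
         1.02651098e+03],
       [ 0.00000000e+00,  0.00000000e+00,  0.00000000e+00,
         1.00000000e+00]])}
top {'intrinsics': array([[600.30093292,   0.        , 316.83478039],
       [  0.        , 600.30093292, 242.25742862],
       [  0.        ,   0.        ,   1.        ]]), 'world_from_camera': array([[-1.26008933e-02,  9.94741068e-01, -1.01643623e-01,
         4.05064757e+02],
       [-9.99743710e-01, -1.06214138e-02,  1.99924726e-02,
        -8.60567235e+01],
       [ 1.88077345e-02,  1.01869496e-01,  9.94619965e-01,
         1.31912881e+03],
       [ 0.00000000e+00,  0.00000000e+00,  0.00000000e+00,
         1.00000000e+00]])}
```

View pics/scene0.png

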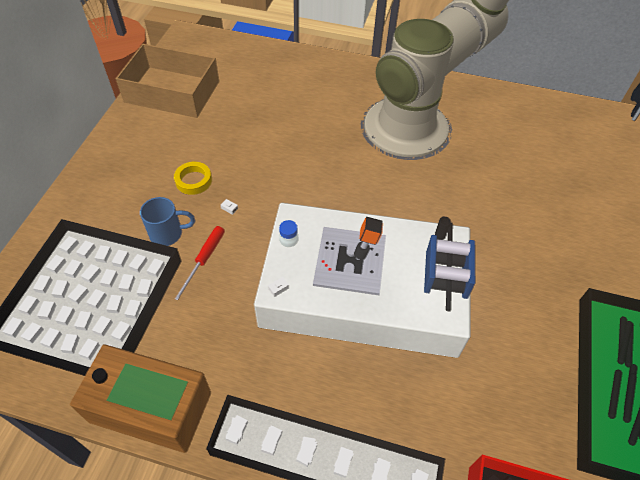

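View pics/top0.png

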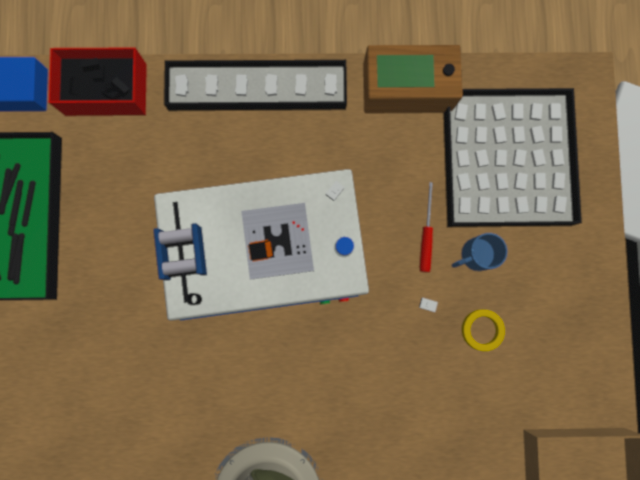

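The top view shows the deck (corners about 155,194; 351,170; 368,291; 170,319), the grey gate plate around (278,241), and the orange/black knob at about (261,250), which is near-left. I'll measure the plate, deck and knob next.

```bash
cat > h.py <<'E'
import numpy as np,cv2
def load(n):
    z=np.load(n); return z["p"],z["d"],z["K"],z["T"]
def ray(uv,K,T):
    uv=np.atleast_2d(uv).astype(float)
    d=np.c_[(uv[:,0]-K[0,2])/K[0,0],-(uv[:,1]-K[1,2])/K[1,1],-np.ones(len(uv))]
    return T[:3,3],d@T[:3,:3].T
def onz(uv,z,K,T):
    o,d=ray(uv,K,T); return o+d*((z-o[2])/d[:,2])[:,None]
def pts(d,K,T):
    v,u=np.mgrid[:480,:640]; uv=np.c_[u.ravel(),v.ravel()]
    o,r=ray(uv,K,T); return (o+r*d.reshape(-1,1)).reshape(480,640,3)
E
python3 - <<'E'
from h import *
for n in ["top0.npz","scene0.npz"]:
    p,d,K,T=load(n); P=pts(d,K,T)
    hsv=cv2.cvtColor(p,cv2.COLOR_RGB2HSV)
    near=(P[...,0]>250)&(P[...,0]<620)&(P[...,1]>-300)&(P[...,1]<350)
    deck=((abs(P[...,2]-105)<15)&near&(hsv[...,1]<40)).astype(np.uint8)
    deck=cv2.morphologyEx(deck,cv2.MORPH_CLOSE,np.ones((9,9)))
    c=max(cv2.findContours(deck,0,2)[0],key=cv2.contourArea)
    q=onz(c[:,0],104,K,T)[:,:2].astype(np.float32); print(n,"deck",cv2.minAreaRect(q))
    gv=hsv[...,2]; g=((gv>110)&(gv<190)&(hsv[...,1]<45)&near&(abs(P[...,2]-112)<14)).astype(np.uint8)
    g=cv2.morphologyEx(g,cv2.MORPH_OPEN,np.ones((3,3)));g=cv2.morphologyEx(g,cv2.MORPH_CLOSE,np.ones((3,3)))
    c=max(cv2.findContours(g,0,2)[0],key=cv2.contourArea)
    q=onz(cv2.convexHull(c)[:,0],114,K,T)[:,:2].astype(np.float32); print("plate",cv2.minAreaRect(q),cv2.boundingRect(c))
    o=((hsv[...,0]<18)&(hsv[...,1]>190)&(hsv[...,2]>90)&near&(P[...,2]>130)).astype(np.uint8)
    ys,xs=np.where(o); print("orange",len(xs),xs.min(),xs.max(),ys.min(),ys.max(),P[o>0].min(0),P[o>0].max(0))
    k=near&(P[...,2]>165)&(np.hypot(P[...,0]-400,P[...,1]-0)<100)
    ys,xs=np.where(k); print("knob z>165",len(xs),xs.mean(),ys.mean(),P[k].mean(0),P[k].min(0),P[k].max(0))
    b=((hsv[...,0]>105)&(hsv[...,0]<125)&(hsv[...,1]>150)&near&(P[...,2]>125)).astype(np.uint8)
    print("lid etc", [ (cv2.boundingRect(c)) for c in cv2.findContours(b,0,2)[0]])
    cr=p[165:325,150:375] if 'top' in n else p[195:365,250:480]
    cv2.imwrite(f"pics/{n[:4]}z.png",cv2.resize(cr,None,fx=3.4,fy=3.4,interpolation=cv2.INTER_CUBIC)[:,:,::-1])
E
```

```text
top0.npz deck ((521.6637573242188, 3.5586395263671875), (245.93234252929688, 406.953369140625), 6.933837413787842)
plate ((516.3800048828125, 2.073333740234375), (233.40029907226562, 403.0794982910156), 6.958332538604736) (164, 198, 204, 122)
orange 106 53 426 48 256 [405.06475702 -86.05672347 132.15034548] [ 527.87268626  -10.98046186 1319.12881261]
knob z>165 1421 313.50598170302607 238.3265306122449 [ 413.39334491  -77.93159614 1213.48563502] [405.06475702 -86.05672347 169.16149701] [ 499.87724783   19.2394416  1319.12881261]
lid etc [(336, 238, 17, 17), (155, 230, 13, 49), (193, 225, 12, 49), (22, 109, 1, 1), (41, 101, 1, 1), (43, 91, 1, 1), (10, 91, 1, 1), (20, 90, 1, 1), (15, 68, 1, 1)]
scene0.npz deck ((521.1795654296875, 5.706573486328125), (245.91029357910156, 406.36444091796875), 6.853037357330322)
plate ((532.0516357421875, -27.9815673828125), (144.89993286132812, 128.46717834472656), 6.881239891052246) (313, 227, 72, 68)
orange 220 360 379 218 243 [492.75962077 -18.95778731 173.52856894] [527.77563291  19.54206386 209.53089523]
knob z>165 88 373.1136363636364 220.6590909090909 [493.15532296   2.26338304 202.85484882] [485.73047145 -18.88651978 181.54193488] [499.519697    20.85518512 208.27325857]
lid etc [(473, 283, 1, 1), (470, 282, 1, 1), (434, 271, 1, 2), (469, 270, 3, 11), (470, 268, 1, 1), (428, 246, 1, 1), (435, 243, 1, 6), (429, 243, 1, 1), (435, 241, 1, 1), (469, 240, 5, 33), (430, 235, 5, 6), (280, 220, 17, 18)]
```

View pics/top0z.png

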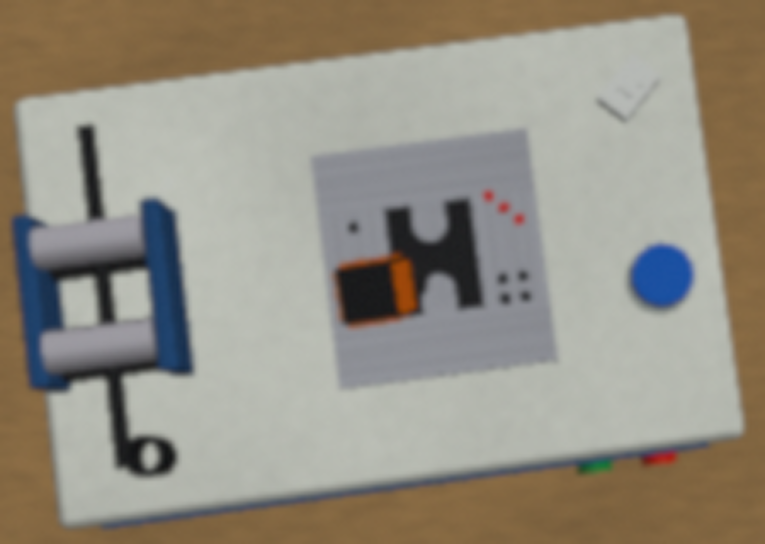

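View pics/scenz.png

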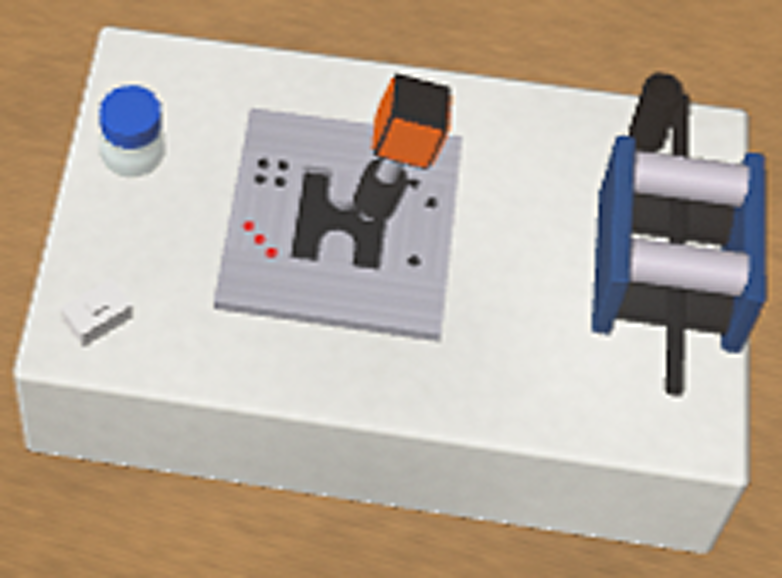

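```bash
python3 - <<'E'
from h import *
C={"top0.npz":(np.array([[313,155],[527,128],[557,360],[340,388]])/3.4+[150,165],[[337,262],[403,253],[418,313],[345,326]]),
"scene0.npz":(np.array([[440,340],[218,307],[250,108]])/3.4+[250,195],None)}
for n,(uv,_) in C.items():
    p,d,K,T=load(n)
    q=onz(uv-0.35,114,K,T); print(n,q.round(1).tolist()); 
    if len(q)==4: print(q.mean(0)); e=(q[0]+q[1]-q[2]-q[3]); print("yaw",np.arctan2(e[1],e[0]),np.linalg.norm(e)/2,np.linalg.norm(q[0]+q[3]-q[1]-q[2])/2)
    else:
        print((q[0]+q[2])/2, np.arctan2(*(q[1]-q[2])[1::-1]), np.linalg.norm(q[1]-q[2]),np.linalg.norm(q[0]-q[1]))
# knob top face
p,d,K,T=load("top0.npz")
P=pts(d,K,T)
print(P[240:262:4,246:276:4,2].round())
# knob top face centre, crop px
print(onz(np.array([[366,291]])/3.4+[150,165]-.35,203,K,T))
p,d,K,T=load("scene0.npz")
print("scene top face",onz(np.array([[422,100]])/3.4+[250,195]-.35,203,K,T))
P=pts(d,K,T); print(P[215:245:3,358:384:4].round()[...,2])
E
```

```text
top0.npz [[595.0, 41.0, 114.0], [610.1, -86.6, 114.0], [471.2, -102.8, 114.0], [456.2, 25.1, 114.0]]
[533.12453394 -30.79877926 114.        ]
yaw 0.11520672510824753 139.76684267100944 128.64715007226403
scene0.npz [[595.0, 45.5, 114.0], [609.6, -80.2, 114.0], [468.1, -100.7, 114.0]]
[531.55483308 -27.5722599  114.        ] 0.14337267552730723 142.98072148971968 126.5759611877295
[[ 111.  114.  113.  112.  111.  187.  109.  110.]
 [ 116.  205.  203.  207.  205.  206.  140.  114.]
 [ 116.  202.  202.  205.  206.  205.  177.  127.]
 [ 115.  202.  200.  200.  207.  201.  182.  115.]
 [ 102.  200.  199.  199. 1319.  205.  188.  114.]
 [ 105.  116.  196.  196.  114.  113.  114.  113.]]
[[505.36316422   2.6473945  203.        ]]
scene top face [[500.82456751   5.2291264  203.        ]]
[[107. 108. 108. 108. 105. 105.  -0.]
 [104. 107. 206. 206. 108. 105. 108.]
 [105. 106. 210. 205. 202. 201. 200.]
 [107. 186. 211. 207. 207. 205. 203.]
 [108. 191. 210. 207. 204. 205. 199.]
 [103. 198. 210. 207. 207. 208. 198.]
 [118. 196. 200. 203. 202. 204. 202.]
 [116. 188. 193. 193. 193. 195. 115.]
 [115. 182. 183. 186. 187. 184. 116.]
 [114. 140. 177. 177. 179. 118. 115.]]
```

```bash
cat >> h.py <<'E'
from scipy.spatial.transform import Rotation as R
G=np.array([532.5,-29.5]); YAW=0.121
def m2w(x,y,z):
    c,s=np.cos(YAW),np.sin(YAW); return np.array([G[0]+c*x-s*y,G[1]+s*x+c*y,z])
def w2m(p):
    c,s=np.cos(YAW),np.sin(YAW); d=np.array(p[:2])-G; return np.array([c*d[0]+s*d[1],-s*d[0]+c*d[1],p[2]])
def st():
    from rig import sense
    s=sense(); q=s["ee_rot"]; r=R.from_quat(q,scalar_first=True)
    return s,np.array(s["eef_pos"]),r
def go(x,y,z,sgn=None):
    s,p,r=st(); d=r.inv().apply(m2w(x,y,z)-p)/300
    c,sn=np.cos(YAW),np.sin(YAW); out=[]
    for zz in ([-sn,c,0],[sn,-c,0]):
        X=np.array([0,0,-1.]);Z=np.array(zz);Y=np.cross(Z,X)
        t=(r.inv()*R.from_matrix(np.c_[X,Y,Z])).as_rotvec(); out.append((t/.5).round(3).tolist())
    print("t",round(s["time_s"],2),"machine",w2m(p).round(1),"F_m",R.from_euler('z',-YAW).apply(s["force"]).round(1),"lin",d.round(3).tolist(),"rot",out,"j6",s["joints"][5].round(2),"g",round(s["grip_width"],3))
E
python3 -c "
from h import *
s,p,r=st(); print(r.as_matrix().round(3)); go(-78,33,231)
print(w2m(onz([[344.5,246.5]],149,*load('top0.npz')[2:])[0]))"
```

```text
[[-0.    -0.973  0.229]
 [-0.001  0.229  0.973]
 [-1.     0.    -0.001]]
t 0.1 machine [-344.2  586.2  230.8] F_m [-0.1 -0.9 -0.1] lin [0.001, -1.469, -1.425] rot [[-0.704, -0.002, -0.001], [5.58, -0.001, 0.003]] j6 -0.22 g 0.999
[ -32.86972234 -131.19575883  149.        ]
```

```bash
R='{"linear":[0,-0.735,-0.71],"rotation":[-0.704,0,0],"grip":0}'; python3 -m jog '[{"linear":[0,-0.735,-0.71],"rotation":[-0.704,0,0],"grip":0},{"linear":[0,-0.735,-0.71],"rotation":[-0.704,0,0],"grip":0},{"linear":[0,-0.735,-0.71],"rotation":[-0.704,0,0],"grip":0},{"linear":[0,-0.735,-0.71],"rotation":[-0.704,0,0],"grip":0},{"linear":[0,-0.735,-0.71],"rotation":[-0.704,0,0],"grip":0},{"linear":[0,-0.735,-0.71],"rotation":[-0.704,0,0],"grip":0},{"linear":[0,-0.735,-0.71],"rotation":[-0.704,0,0],"grip":0},{"linear":[0,-0.735,-0.71],"rotation":[-0.704,0,0],"grip":0},{"linear":[0,-0.735,-0.71],"rotation":[-0.704,0,0],"grip":0},{"linear":[0,-0.735,-0.71],"rotation":[-0.704,0,0],"grip":0}]' 30
python3 -c "
from h import *
go(-80,33,231)"
```

```text
time_s: 0.93
eef_pos: [286.4, 252.3, 230.9]
ee_rot: [-0.469, 0.529, -0.47, -0.529]
force: [0.0, 0.6, -0.5]
grip_width: 0.002
t 0.93 machine [-210.3  309.5  230.9] F_m [ 0.1  0.6 -0.5] lin [0.0, -0.437, -0.92] rot [[-0.006, -0.002, -0.002], [6.277, -0.003, 0.003]] j6 -1.28 g 0.002
```

```bash
python3 -m jog '[{"linear":[0,-0.437,-0.92],"rotation":[-0.006,0,0],"grip":0},{"linear":[0,-0.437,-0.92],"rotation":[-0.006,0,0],"grip":0},{"linear":[0,-0.437,-0.92],"rotation":[-0.006,0,0],"grip":0},{"linear":[0,-0.437,-0.92],"rotation":[-0.006,0,0],"grip":0},{"linear":[0,-0.437,-0.92],"rotation":[-0.006,0,0],"grip":0},{"linear":[0,-0.437,-0.92],"rotation":[-0.006,0,0],"grip":0},{"linear":[0,-0.437,-0.92],"rotation":[-0.006,0,0],"grip":0},{"linear":[0,-0.437,-0.92],"rotation":[-0.006,0,0],"grip":0},{"linear":[0,-0.437,-0.92],"rotation":[-0.006,0,0],"grip":0},{"linear":[0,-0.437,-0.92],"rotation":[-0.006,0,0],"grip":0}]'
cat > look.py <<'E'
import sys; from h import *
from rig import capture,calibration
for n in sys.argv[2:]:
    p,d=capture(n); c=calibration(n); np.savez(f"{n}{sys.argv[1]}.npz",p=p,d=d,K=c["intrinsics"],T=c["world_from_camera"])
    if n=="wrist": o=p
    else:
        cr=p[165:325,150:375] if n=='top' else p[165:335,250:480]
        o=cv2.resize(cr,None,fx=3.4,fy=3.4,interpolation=cv2.INTER_CUBIC)
    cv2.imwrite(f"pics/{n}{sys.argv[1]}.png",o[:,:,::-1])
E
python3 look.py 1 scene wrist; python3 -c "
from h import *
go(-80,33,172)"
```

```text
time_s: 1.77
eef_pos: [448.8, -5.2, 230.6]
ee_rot: [0.468, -0.529, 0.469, 0.53]
force: [-0.6, 0.8, -0.6]
grip_width: 0.001
t 1.87 machine [-80.4  34.9 231. ] F_m [-0.   0.6 -0.6] lin [0.197, -0.002, -0.006] rot [[0.004, -0.001, -0.003], [-6.279, 0.004, -0.001]] j6 -1.97 g 0.002
```

View pics/wrist1.png

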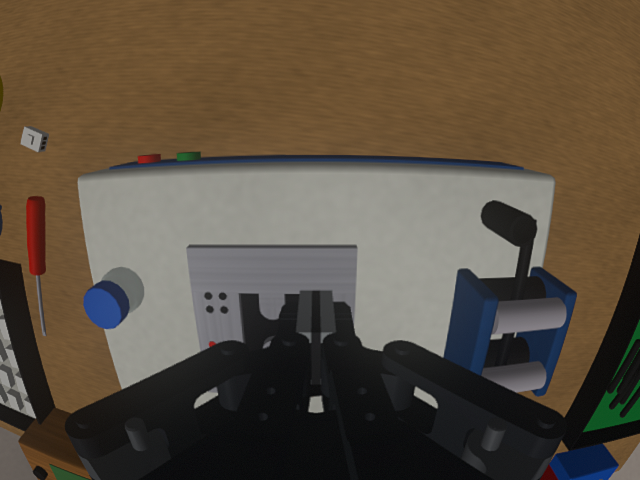

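View pics/scene1.png

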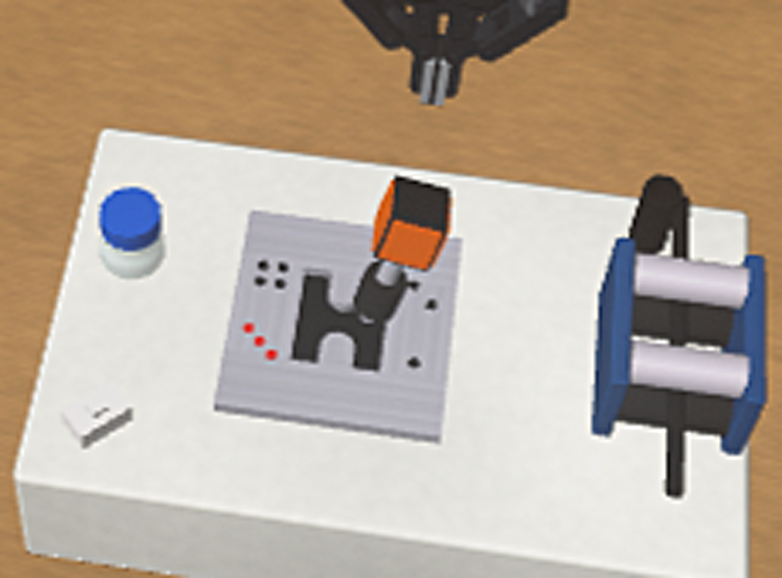

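The scene view shows the shut fingertips at (433,85), behind the knob at (410,220), all clear. Next: down, then forward.

```bash
python3 -m jog '[{"linear":[0.1,0,-0.006],"rotation":[0,0,0],"grip":0},{"linear":[0.197,0,-0.006],"rotation":[0,0,0],"grip":0},{"linear":[0.197,0,-0.006],"rotation":[0,0,0],"grip":0},{"linear":[0.197,-0.04,-0.006],"rotation":[0,0,0],"grip":0},{"linear":[0.197,-0.07,-0.006],"rotation":[0,0,0],"grip":0},{"linear":[0.197,-0.085,-0.006],"rotation":[0,0,0],"grip":0},{"linear":[0.197,-0.1,-0.006],"rotation":[0,0,0],"grip":0},{"linear":[0.197,-0.115,-0.006],"rotation":[0,0,0],"grip":0},{"linear":[0.197,-0.13,-0.006],"rotation":[0,0,0],"grip":0},{"linear":[0.197,-0.145,-0.006],"rotation":[0,0,0],"grip":0},{"linear":[0.197,-0.155,-0.006],"rotation":[0,0,0],"grip":0},{"linear":[0.197,-0.155,-0.006],"rotation":[0,0,0],"grip":0}]'
python3 look.py 2 scene top; python3 -c "
from h import *
go(-29,33,172)"
```

```text
time_s: 2.87
eef_pos: [495.2, -0.6, 171.8]
ee_rot: [0.468, -0.53, 0.469, 0.53]
force: [-2.0, -0.1, 0.7]
grip_width: -0.0
t 2.97 machine [-33.9  33.2 171.7] F_m [-0.8 -0.7 -0.4] lin [-0.001, -0.016, -0.001] rot [[0.004, -0.001, -0.002], [-6.279, 0.004, -0.001]] j6 -1.93 g -0.0
```

View pics/scene2.png

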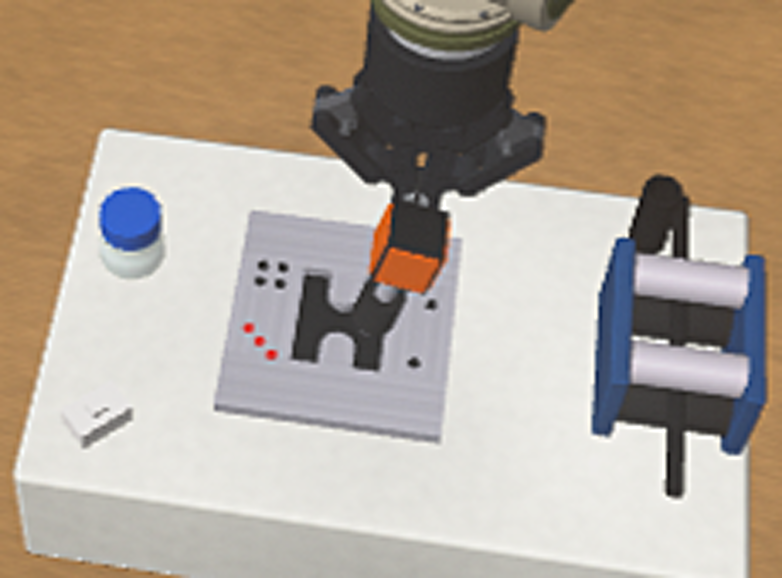

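View pics/top2.png

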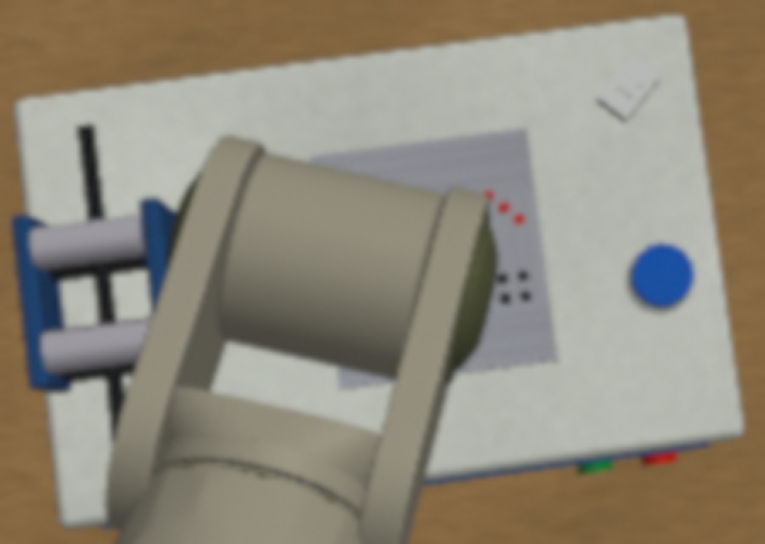

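```bash
python3 - <<'E'
from h import *
p,d,K,T=load("scene2.npz")
for c in [[400,202],[448,210],[440,258],[385,248],[418,230]]:
    q=w2m(onz(np.array([c])/3.4+[250,165]-.35,205,K,T)[0]); print(q.round(1), np.arcsin(q[0]/178).round(3))
p,d,K,T=load("scene1.npz")
for c in [[397,177],[451,188],[435,240],[385,230],[417,207]]:
    q=w2m(onz(np.array([c])/3.4+[250,165]-.35,202,K,T)[0]); print(q.round(1), np.arcsin(q[0]/178).round(3))
E
```

```text
[-23.7  26.2 205. ] -0.133
[-22.6  52.9 205. ] -0.127
[ 10.6  51.6 205. ] 0.06
[  8.9  21.4 205. ] 0.05
[ -6.2  38.  205. ] -0.035
[-43.2  22.8 202. ] -0.245
[-40.5  53.4 202. ] -0.23
[ -3.2  47.9 202. ] -0.018
[ -5.4  20.1 202. ] -0.03
[-24.1  35.9 202. ] -0.136
```

Knob's top face is at (418,230) in the scene crop, so fore ≈ -0.03. I'll nudge it slightly more, back off and go round to its left side.

```bash
python3 -m jog '[{"linear":[0,-0.01,0],"rotation":[0,0,0],"grip":0},{"linear":[0,-0.016,0],"rotation":[0,0,0],"grip":0},{"linear":[0,-0.016,0],"rotation":[0,0,0],"grip":0},{"linear":[0,0.07,0],"rotation":[0,0,0],"grip":0},{"linear":[0,0.07,0],"rotation":[0,0,0],"grip":0},{"linear":[0,0.07,0.1],"rotation":[0,0,0],"grip":0},{"linear":[0,0.07,0.19],"rotation":[0,0,0],"grip":0},{"linear":[0,0.07,0.19],"rotation":[0,0,0],"grip":0},{"linear":[0,-0.05,0.19],"rotation":[0,0,0],"grip":0},{"linear":[0,-0.113,0.19],"rotation":[0,0,0],"grip":0},{"linear":[0,-0.113,0.19],"rotation":[0,0,0],"grip":0},{"linear":[0,-0.113,0.19],"rotation":[0,0,0],"grip":0}]'
python3 look.py 3 scene; python3 -c "
from h import *
go(0,60,172)"
```

```text
time_s: 3.97
eef_pos: [522.0, 59.8, 171.2]
ee_rot: [0.468, -0.53, 0.469, 0.53]
force: [-0.4, 0.4, -0.3]
grip_width: 0.001
t 4.02 machine [ -0.3  90.1 171.3] F_m [-0.3 -0.  -0.4] lin [-0.002, -0.001, -0.1] rot [[0.004, -0.001, -0.003], [-6.279, 0.005, -0.001]] j6 -1.8 g 0.001
```

View pics/scene3.png

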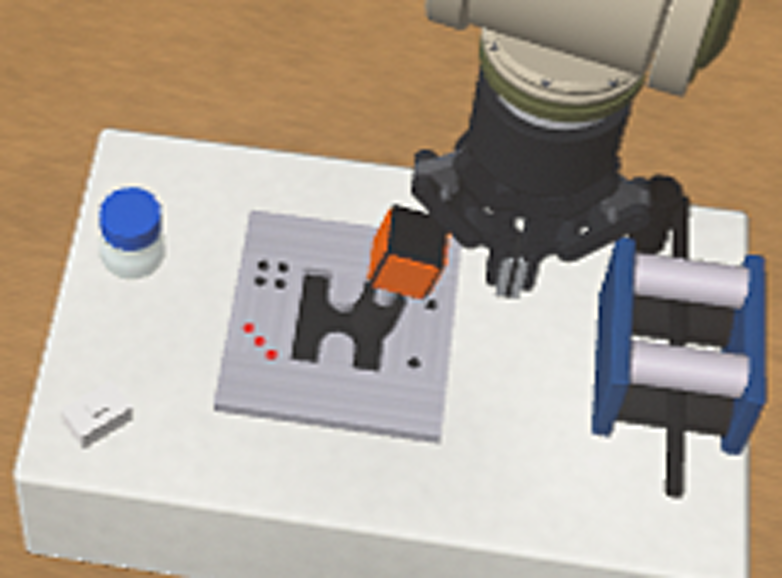

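Knob top is now at (418,236), so fore ≈ 0, and the fingertips are left of it at (510,280). Push right.

```bash
python3 -m jog '[{"linear":[0,0,-0.05],"rotation":[0,0,0],"grip":0},{"linear":[0,0,-0.075],"rotation":[0,0,0],"grip":0},{"linear":[0,0,-0.095],"rotation":[0,0,0],"grip":0},{"linear":[0,0,-0.115],"rotation":[0,0,0],"grip":0},{"linear":[0,0,-0.135],"rotation":[0,0,0],"grip":0},{"linear":[0,0,-0.155],"rotation":[0,0,0],"grip":0},{"linear":[0,0,-0.175],"rotation":[0,0,0],"grip":0},{"linear":[0,0,-0.195],"rotation":[0,0,0],"grip":0},{"linear":[0,0,-0.215],"rotation":[0,0,0],"grip":0},{"linear":[0,0,-0.235],"rotation":[0,0,0],"grip":0},{"linear":[0,0,-0.255],"rotation":[0,0,0],"grip":0},{"linear":[0,0,-0.27],"rotation":[0,0,0],"grip":0},{"linear":[0,0,-0.287],"rotation":[0,0,0],"grip":0},{"linear":[0,0,-0.287],"rotation":[0,0,0],"grip":0}]'
python3 look.py 4 scene; python3 -c "
from h import *
go(0,0,172)"
```

```text
time_s: 5.18
eef_pos: [531.9, -26.6, 171.0]
ee_rot: [0.468, -0.529, 0.469, 0.53]
force: [0.4, -0.1, 0.2]
grip_width: -0.001
t 5.23 machine [ -0.3   3.2 171. ] F_m [-0.4 -0.4  0.7] lin [-0.003, -0.001, -0.011] rot [[0.003, -0.002, -0.005], [-6.28, 0.007, -0.003]] j6 -1.96 g 0.001
```

View pics/scene4.png

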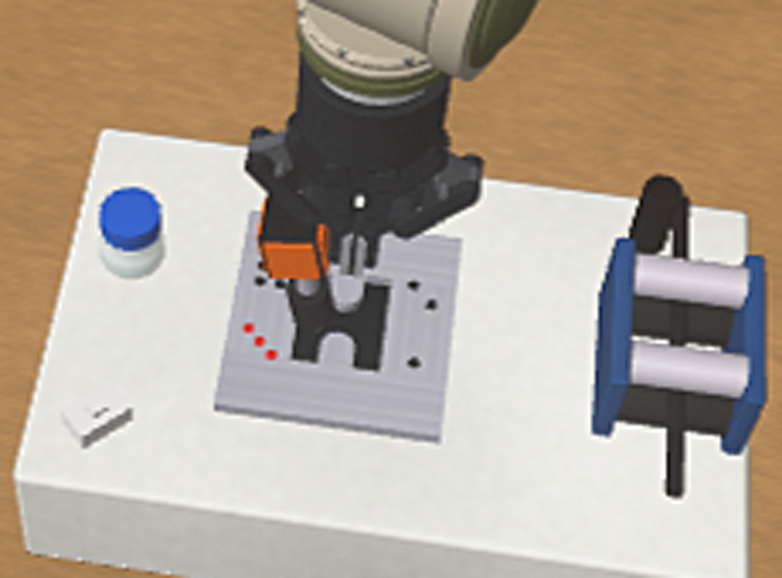

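```bash
python3 - <<'E'
from h import *
p,d,K,T=load("scene4.npz"); P=pts(d,K,T)
hsv=cv2.cvtColor(p,cv2.COLOR_RGB2HSV)
o=((hsv[...,0]<18)&(hsv[...,1]>190)&(hsv[...,2]>110)&(P[...,2]>150)&(P[...,2]<230)&(P[...,0]>450)&(P[...,0]<620)&(abs(P[...,1])<150)).astype(np.uint8)
c=max(cv2.findContours(o,0,2)[0],key=cv2.contourArea); m=np.zeros_like(o); cv2.drawContours(m,[c],-1,1,-1)
Q=np.array([w2m(q) for q in P[m>0]]); print(cv2.boundingRect(c),np.median(Q,0),Q.min(0),Q.max(0))
# front-face left (image-left, machine right) edge corners & right ones
for uv,z in [([262,240],197),([320,247],205),([270,275],163),([318,277],170)]:
    print(w2m(onz(np.array([uv])/3.4+[250,165]-.35,z,K,T)[0]).round(1))
E
```

```text
(326, 237, 18, 10) [ 16.10507669 -28.42903572 191.8559518 ] [ 13.04976979 -46.58440941 173.00253926] [ 18.91725999 -13.27694289 207.59788117]
[  8.9 -45.9 197. ]
[ 14.1 -13.5 205. ]
[  7.7 -40.5 163. ]
[  9.5 -13.3 170. ]
```

```bash
python3 -m jog '[{"linear":[0,0,-0.009],"rotation":[0,0,0],"grip":0},{"linear":[0,0,-0.009],"rotation":[0,0,0],"grip":0},{"linear":[0,0,0.07],"rotation":[0,0,0],"grip":0},{"linear":[0,0,0.07],"rotation":[0,0,0],"grip":0},{"linear":[0,0.1,0.07],"rotation":[0,0,0],"grip":0},{"linear":[0,0.2,0.07],"rotation":[0,0,0],"grip":0},{"linear":[0,0.2,0.07],"rotation":[0,0,0],"grip":0},{"linear":[0.02,0.2,-0.03],"rotation":[0,0,0],"grip":0},{"linear":[0.03,0.2,-0.12],"rotation":[0,0,0],"grip":0},{"linear":[0.03,0.2,-0.12],"rotation":[0,0,0],"grip":0},{"linear":[0.03,0.2,-0.12],"rotation":[0,0,0],"grip":0}]'
python3 look.py 5 scene; python3 -c "
from h import *
go(5,-33,162)"
```

```text
time_s: 6.15
eef_pos: [476.9, -70.5, 162.1]
ee_rot: [0.468, -0.529, 0.47, 0.529]
force: [0.7, 0.3, 0.2]
grip_width: 0.001
t 6.2 machine [-60.1 -33.1 162.2] F_m [0.3 0.5 0.6] lin [0.0, -0.217, 0.0] rot [[0.001, -0.002, -0.005], [-6.282, 0.007, -0.003]] j6 -2.08 g 0.0
```

View pics/scene5.png

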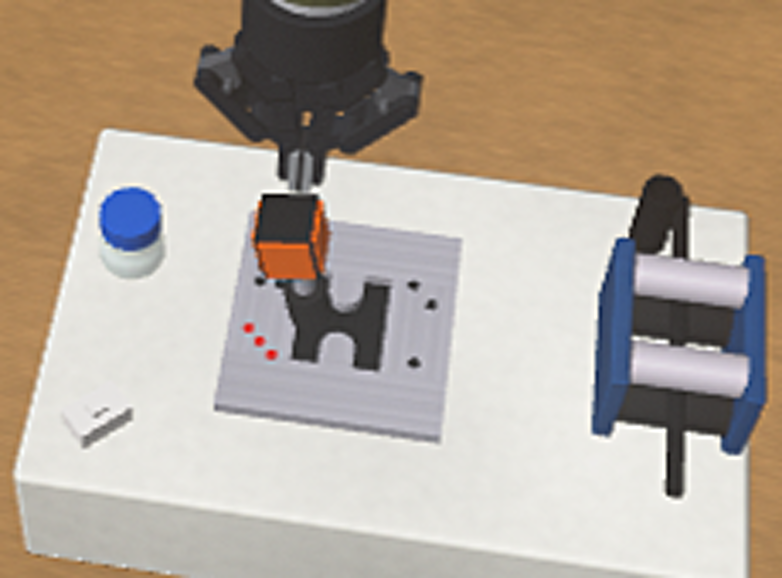

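The knob at (290,240) stands in the right lane, with the fingertips (302,180) right behind it. Push forward.

```bash
python3 -m jog '[{"linear":[0,-0.06,0],"rotation":[0,0,0],"grip":0},{"linear":[0,-0.09,0],"rotation":[0,0,0],"grip":0},{"linear":[0,-0.105,0],"rotation":[0,0,0],"grip":0},{"linear":[0,-0.12,0],"rotation":[0,0,0],"grip":0},{"linear":[0,-0.135,0],"rotation":[0,0,0],"grip":0},{"linear":[0,-0.15,0],"rotation":[0,0,0],"grip":0},{"linear":[0,-0.165,0],"rotation":[0,0,0],"grip":0},{"linear":[0,-0.18,0],"rotation":[0,0,0],"grip":0},{"linear":[0,-0.195,0],"rotation":[0,0,0],"grip":0},{"linear":[0,-0.21,0],"rotation":[0,0,0],"grip":0},{"linear":[0,-0.225,0],"rotation":[0,0,0],"grip":0},{"linear":[0,-0.235,0],"rotation":[0,0,0],"grip":0},{"linear":[0,-0.243,0],"rotation":[0,0,0],"grip":0},{"linear":[0,-0.243,0],"rotation":[0,0,0],"grip":0}]'
python3 look.py 6 scene; python3 -c "
from h import *
go(13,-33,162)"
```

```text
time_s: 7.37
eef_pos: [549.5, -60.8, 161.8]
ee_rot: [0.468, -0.529, 0.47, 0.53]
force: [-2.9, 0.6, -1.8]
grip_width: -0.004
t 7.42 machine [ 12.9 -33.2 161.9] F_m [-2.7 -0.  -0.9] lin [-0.0, -0.0, 0.001] rot [[0.002, -0.002, -0.005], [-6.282, 0.007, -0.003]] j6 -2.01 g -0.002
```

View pics/scene6.png

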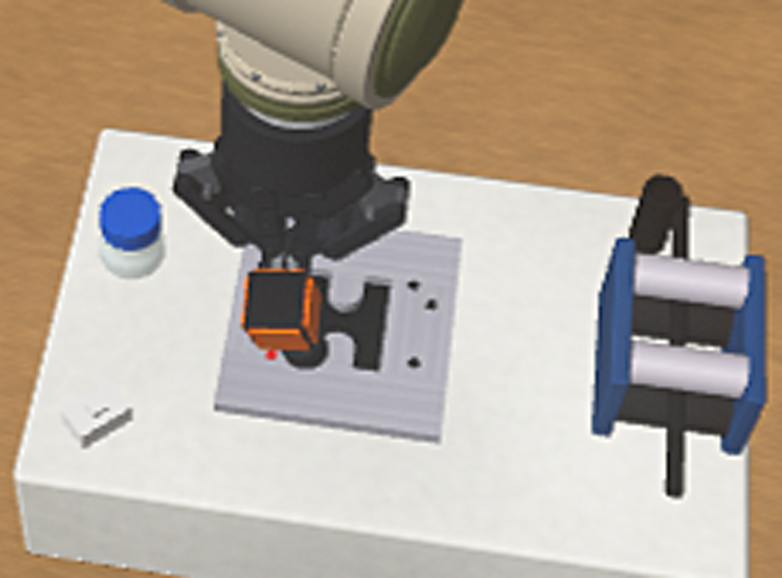

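Near home: the knob is over the red dots at (280,305). I'll press on gently to find the end stop by force.

```bash
python3 -m jog '[{"linear":[0,-0.004,0],"rotation":[0,0,0],"grip":0},{"linear":[0,-0.008,0],"rotation":[0,0,0],"grip":0},{"linear":[0,-0.008,0],"rotation":[0,0,0],"grip":0},{"linear":[0,-0.008,0],"rotation":[0,0,0],"grip":0}]'
python3 look.py 7 scene; python3 -c "
from h import *
go(17,-33,162)
for n in ['scene5.npz','scene6.npz','scene7.npz']:
    p,d,K,T=load(n); P=pts(d,K,T); M=(P.reshape(-1,3)-[*G,0])@R.from_euler('z',YAW).as_matrix(); 
    k=(M[:,2]>150)&(M[:,2]<215)&(M[:,1]>-55)&(M[:,1]<-5)&(M[:,0]>-10)
    q=M[k]; print(n,np.percentile(q,[2,50,98],axis=0).round(1).tolist())
"
```

```text
time_s: 7.75
eef_pos: [551.8, -60.6, 161.9]
ee_rot: [0.468, -0.529, 0.469, 0.53]
force: [-2.3, -0.4, -1.9]
grip_width: 0.003
t 7.8 machine [ 15.4 -33.2 161.9] F_m [-2.5  0.3 -2.4] lin [-0.0, -0.005, 0.001] rot [[0.001, -0.002, -0.004], [-6.282, 0.006, -0.004]] j6 -2.01 g 0.001
scene5.npz [[-8.8, -49.4, 154.9], [11.6, -29.1, 202.5], [17.8, -11.1, 210.8]]
scene6.npz [[9.3, -48.8, 168.0], [46.6, -30.0, 199.1], [64.7, -9.7, 213.4]]
scene7.npz [[13.0, -49.1, 168.0], [48.6, -29.5, 197.9], [67.2, -9.5, 213.4]]
```

```bash
python3 -m jog '[{"linear":[0,-0.006,0],"rotation":[0,0,0],"grip":0},{"linear":[0,-0.012,0],"rotation":[0,0,0],"grip":0},{"linear":[0,-0.012,0],"rotation":[0,0,0],"grip":0}]'
python3 look.py 8 scene; python3 -c "
from h import *
go(17,-33,162)
for n in ['scene8.npz']:
    p,d,K,T=load(n); P=pts(d,K,T); M=(P.reshape(-1,3)-[*G,0])@R.from_euler('z',YAW).as_matrix(); 
    k=(M[:,2]>150)&(M[:,2]<215)&(M[:,1]>-55)&(M[:,1]<-5)&(M[:,0]>-10)
    q=M[k]; print(n,np.percentile(q,[2,50,98],axis=0).round(1).tolist())
"
```

```text
time_s: 8.05
eef_pos: [554.7, -60.2, 161.5]
ee_rot: [0.467, -0.529, 0.47, 0.53]
force: [-8.7, -0.5, -1.1]
grip_width: 0.001
t 8.1 machine [ 18.2 -33.1 161.5] F_m [-7.1  0.2 -1.7] lin [-0.002, 0.004, 0.0] rot [[0.002, -0.001, -0.01], [-6.282, 0.015, -0.002]] j6 -2.01 g -0.005
scene8.npz [[15.4, -49.0, 168.2], [49.0, -29.5, 197.9], [67.2, -9.3, 214.1]]
```

Force has risen to about 9 N at x≈18, so it's on the end stop. Backing off and checking.

```bash
python3 -m jog '[{"linear":[0,0.1,0],"rotation":[0,0,0],"grip":0},{"linear":[0,0.25,0],"rotation":[0,0,0],"grip":0},{"linear":[0,0.3,0],"rotation":[0,0,0],"grip":0},{"linear":[-0.1,0.3,0],"rotation":[0,0,0],"grip":0},{"linear":[-0.3,0.35,0],"rotation":[0,0,0],"grip":0},{"linear":[-0.3,0.5,0],"rotation":[0,0,0],"grip":0},{"linear":[-0.3,0.5,0],"rotation":[0,0,0],"grip":0},{"linear":[-0.3,0.5,0],"rotation":[0,0,0],"grip":0}]'
python3 look.py 9 scene top; python3 -c "
from h import *
go(17,-33,162)
p,d,K,T=load('scene9.npz'); P=pts(d,K,T); M=(P.reshape(-1,3)-[*G,0])@R.from_euler('z',YAW).as_matrix(); 
k=(M[:,2]>150)&(M[:,2]<215)&(M[:,1]>-55)&(M[:,1]<-5)&(M[:,0]>-10)
q=M[k]; print(np.percentile(q,[2,50,98],axis=0).round(1).tolist())
"
```

```text
time_s: 8.77
eef_pos: [405.8, -78.9, 254.7]
ee_rot: [-0.468, 0.53, -0.47, -0.528]
force: [-0.0, -0.1, -0.8]
grip_width: -0.002
t 8.87 machine [-130.7  -33.6  252.8] F_m [-0.8 -0.1 -0.3] lin [0.301, -0.493, 0.002] rot [[0.0, -0.004, -0.005], [-6.283, 0.008, -0.006]] j6 -2.16 g 0.003
[[32.5, -48.6, 164.9], [54.2, -28.7, 197.2], [66.7, -9.6, 206.1]]
```

View pics/scene9.png

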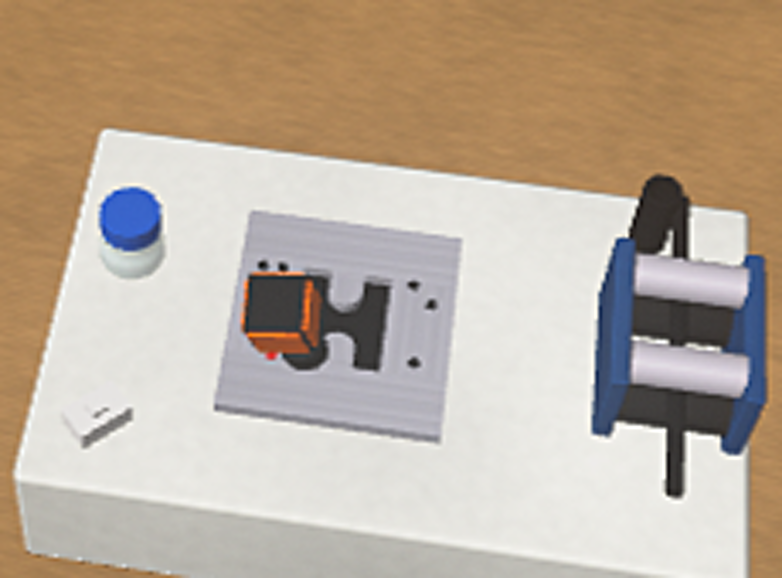

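View pics/top9.png

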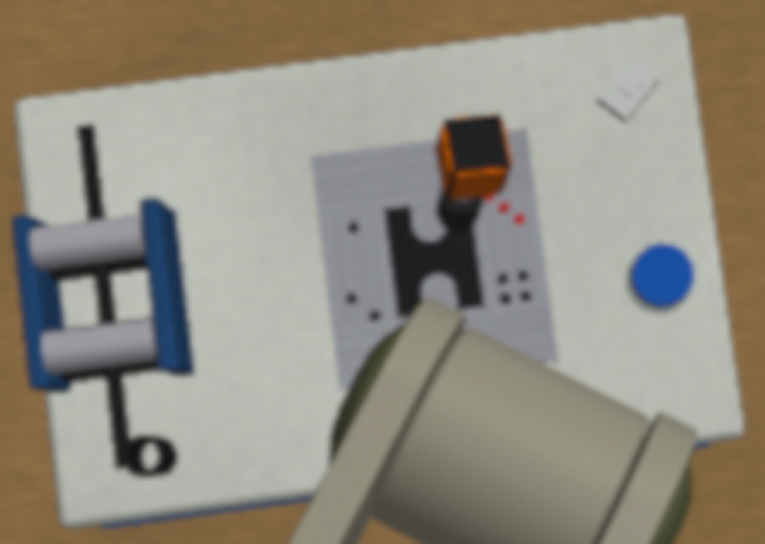

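```bash
python3 - <<'E'
from h import *
for n,c,o in [("top9.npz",[476,141],[150,165]),("scene9.npz",[281,304],[250,165])]:
    p,d,K,T=load(n); q=w2m(onz(np.array([c])/3.4+o-.35,196,K,T)[0]); print(n,q.round(1),"fore",np.arcsin(q[0]/178).round(3),"across",np.arcsin(-q[1]/170).round(3))
E
```

```text
top9.npz [ 52.7 -35.2 196. ] fore 0.301 across 0.209
scene9.npz [ 48.6 -29.7 196. ] fore 0.277 across 0.176
```

```bash
python3 -c "
from rig import finish_job,sense
print(sense()['dq'].round(4)); print(finish_job())"
```

```text
[ 0.0095  0.0347 -0.0027 -0.0002  0.0019  0.0008]
the job is handed in; nothing more can be done
None
```

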